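# Find the heavier power adapter by lifting and hold it over the label reader

### The arm

A 6-joint arm with a two-finger parallel gripper is mounted at the origin on a cart in front of the work surface, level with it; the furniture and walls round the work are solid. World frame = base frame: x ahead of the robot, y to its left, z up, the work surface at z = 0. Lengths are in m, angles in rad, forces in N, time in s.
With the tool pointing down it reaches from about 0.35 to 0.725 m from the base axis. Payload 4.3 kg.
Tool frame: the origin (TCP) lies at the very end of the fingers, on their centre line; the grasp point (between the pads) lies 19 mm behind it; z points along the fingers, y is the line along which they close (so a half turn about z gives the same grasp; the last joint's range is limited). The gripper opens to 85 mm and grips with 20 to 120 N. Pads are 22 mm wide; open, the fingers measure 114 mm over their backs; the gripper's body (76 mm by 85 mm) begins 54 mm behind the grasp point. The pads swing forward as they close: fully open they stand 13 mm farther back than shut.
Start: joints at [-1.407, 0.377, 0.081, 1.274, 0, 1.46], TCP at [0.155, -0.554, 0.231] pointing down, gripper open.
Joint ranges: [-2.72, 2.72], [-0.84, 1.66], [-1.02, 1.22], [-1.77, 2.12], [-1.37, 1.28], [-3.14, 3.14]. Speed limits (rad/s): [2.57, 2.57, 3.14, 3.14, 3.14, 3.14].

### API

Orientations are given as a unit quaternion [w, x, y, z].
In Python, from plant import sense, grab_frame, camera_params, hand_in gives the robot as it stands.
- The arm moves only by the tool servo_tool, never from a script. Its argument "deltas" is a list of rows, each a list of 5 numbers: the shift along the world's x, y, z in cm, then the turn about the world's z in degrees, then the opening, from -1 (shut) to 1 (fully open). In form: [[dx, dy, dz, roll, claw], ...]. A call has 1 to 5 rows; each row shifts and turns the commanded pose from where the row before left it; what a row does not reach is not made up. A row lasts 1/8 s, in which the tool goes at most 62.5 mm and 10.7 degrees, less where a joint would pass 70% of its speed; a pose out of reach is approached as far as the arm can. A call is refused whole if a number of a shift passes 6.25 or a number of a turn 10.7, either way. A call with a gripper value outside its range is refused whole. The fingers move at their own pace and stop on an object; "squeeze" is the grip in N (left out, the last holds). Time passes only in rows, so rows that do not move let the fingers close. It gives the time, the measured TCP pose, the force, the opening and the grip force at its end, in the units of the state.
- sense(): the state, without advancing time (a new reading comes with each control period).
- grab_frame(name): name is "side" or "top"; returns (picture, depth): 420x560x3 uint8, blue, green, red; 420x560 float32, m along the optical axis (not along the pixel's ray), 0 where there is no reading.
- camera_params(name): a dict with "K" (3x3 intrinsics, pixels), "rvec" (rotation vector, rad) and "tvec" (3), from world to camera coordinates, as OpenCV has them. Camera axes: x right, y down, z forward; pixel columns grow to the right and rows downward; lengths in m; the calibration is good to about 2 mm. A picture is of the moment at which its call begins. camera_params takes no time and is no camera call.
- hand_in(): hands the job in; it is judged then, once.
The state is a dict: "time_s": time; "joint_positions": joint angles; "qvel": joint speeds; "effort": joint torques, N m; "tool_pos": TCP position; "eef_rot": TCP orientation; "ft_force": force on the tool from outside, world axes, zero at the start; "torque": the same for the moment, N m; "finger_gap": finger opening in m; "finger_force": force on a finger pad.
Only numpy, scipy, OpenCV 4.12 (cv2) and the standard library are available. Lean on these libraries where they do the work, as an engineer would, in place of code of your own. Each camera call takes 0.05 s, during which the arm holds its last target. There are 200 camera calls.

### The job

Two power adapters look the same, but the one with the iron transformer inside is heavier: lift each clear of the bench in turn to feel which, setting it gently back where it lay (the heavier need not be set down if it is lifted last). Then hold the heavier one level and still about 5 cm above the middle of the label reader's glass window, underside down and its length along the window's long side, and finish while holding it there. Do not touch the reader, and leave everything else where it is.

Things in the scene. Friction and masses are not known exactly. Their poses are not given: they have to be found in the camera images.
- adapter_a: one of two look-alike black power adapters, 46 x 93 x 31 mm (x, y, z), lying flat; origin at the centre of its underside, y along its length. The case, 46 mm wide, spans y = -46 to +27 mm, a thin stub the rest; it balances at y = -10 mm: grip it there, across x. Rating plate on the underside. One weighs 0.38 to 0.52 kg, the other 0.13 to 0.17; which is drawn anew each time, only felt
- adapter_b: one of two look-alike black power adapters, 46 x 93 x 31 mm (x, y, z), lying flat; origin at the centre of its underside, y along its length. The case, 46 mm wide, spans y = -46 to +27 mm, a thin stub the rest; it balances at y = -10 mm: grip it there, across x. Rating plate on the underside. One weighs 0.38 to 0.52 kg, the other 0.13 to 0.17; which is drawn anew each time, only felt
- reader: flat grey label reader fixed to the bench, 100 x 130 x 35 mm (x, y, z), dark top with a glass window (60 x 90 mm) that looks straight up; origin at the centre of its underside, y along its long side, z up
- window (a point): centre of the reader's glass window, on its surface, 35 mm above the bench; axes as the reader's: y along the window's long side, z up
- flux_tin: bystander: round tan flux tin, 52 mm across, 22 mm high; origin at the centre of its underside
- dropper_bottle: bystander: white dropper bottle with red cap, 35 mm across, 95 mm high; origin at the centre of its underside
- circuit_board: bystander: green circuit board, 65 x 100 x 26 mm; origin at the centre of its underside
- tape_roll: bystander: roll of black tape, 61 mm across, 19 mm high; origin at the centre of its underside
- screwdriver_cross: bystander: screwdriver with yellow handle, 170 mm long, 24 mm thick; origin at the centre of its underside
Not all that is in view belongs to the job. Leave any orange look-alike of the adapter_a alone. Leave any green look-alike of the adapter_b alone.

How it is judged:
On the way, in this order (a step that is already met when the one before it is completed fails the run):
1. the lighter adapter (told by the core that weighs on the floor inside its case) has been lifted clear of the bench (((height (world z) of adapter_a above 0.03 m and contact force between the fingers and adapter_a above 0.5 N and contact force between adapter_a_floor and anything else below 1.5 N and contact force between adapter_b_floor and anything else above 1.5 N) or (height (world z) of adapter_b above 0.03 m and contact force between the fingers and adapter_b above 0.5 N and contact force between adapter_b_floor and anything else below 1.5 N and contact force between adapter_a_floor and anything else above 1.5 N))), for 0.2 s.
2. the lighter adapter is back on the bench and the heavier one is lifted clear (((height (world z) of adapter_b above 0.03 m and contact force between the fingers and adapter_b above 0.5 N and distance of adapter_a from where it was at the start of the episode below 0.05 m and height (world z) of adapter_a below 0.008 m and angle between adapter_a's own z axis and vertical below 0.2 rad and contact force between adapter_b_floor and anything else above 1.5 N) or (height (world z) of adapter_a above 0.03 m and contact force between the fingers and adapter_a above 0.5 N and distance of adapter_b from where it was at the start of the episode below 0.05 m and height (world z) of adapter_b below 0.008 m and angle between adapter_b's own z axis and vertical below 0.2 rad and contact force between adapter_a_floor and anything else above 1.5 N))), for 0.2 s.
At the end, for the whole second after the job is handed in: heavier adapter held still in the fingers, level within 11 deg, underside 20-90 mm above the window, centred within 25 (x) and 35 mm (y), length within 15 deg of the window's, not touching the reader; lighter one flat on the bench within 50 mm of its start (_floor: inside its case) (((contact force between adapter_b_floor and anything else above 1.5 N and z of adapter_b in the frame of window between 0.02 and 0.09 m and x of adapter_b in the frame of window between -0.025 and 0.025 m and y of adapter_b in the frame of window between -0.035 and 0.035 m and angle between each of adapter_b, adapter_a's own z axis and vertical below 0.2 rad and angle between the y axis of adapter_b and the y axis of window, either way round below 0.26 rad and linear speed of each of adapter_b, adapter_a below 0.02 m/s and angular speed of adapter_b below 0.15 rad/s and contact force between the fingers and adapter_b above 1 N and contact force between adapter_b and reader below 0.1 N and distance of adapter_a from where it was at the start of the episode below 0.05 m and height (world z) of adapter_a below 0.008 m) or (contact force between adapter_a_floor and anything else above 1.5 N and z of adapter_a in the frame of window between 0.02 and 0.09 m and x of adapter_a in the frame of window between -0.025 and 0.025 m and y of adapter_a in the frame of window between -0.035 and 0.035 m and angle between each of adapter_a, adapter_b's own z axis and vertical below 0.2 rad and angle between the y axis of adapter_a and the y axis of window, either way round below 0.26 rad and linear speed of each of adapter_a, adapter_b below 0.02 m/s and angular speed of adapter_a below 0.15 rad/s and contact force between the fingers and adapter_a above 1 N and contact force between adapter_a and reader below 0.1 N and distance of adapter_b from where it was at the start of the episode below 0.05 m and height (world z) of adapter_b below 0.008 m))); the arm keeps its last pose, push and grip.
It fails at once if an adapter dropped or slammed onto the bench ((height (world z) of adapter_a below 0.03 m and linear speed of adapter_a above 0.6 m/s) or (height (world z) of adapter_b below 0.03 m and linear speed of adapter_b above 0.6 m/s)).
It fails at once if the reader touched (contact force between reader and anything else above 1 N).
It fails at once if a bystander moved more than 30 mm (distance of any of flux_tin, dropper_bottle, circuit_board, tape_roll, screwdriver_cross from where it was at the start of the episode above 0.03 m).
It also fails if it takes over 72 s, if anything falls off the work surface, if the arm or the gripper's body presses on something with over 40 N, if the wrist force passes 120 N, or if a joint passes its speed limit or range.

## Working session

There is one attempt and no reset: what is moved stays moved. The work goes in short steps, Python scripts to look and compute and a tool call to move; the robot and the scene stay as the last step left them, time stands still between calls to the robot, and variables do not carry over. Pictures are saved under pics/ and viewed, at most 10 in all, crops included, and the job is handed in when it is done.

Besides the shell and the picture viewer there is one more tool, called after ">>>" by a JSON object that holds its "fn" and its "kwargs". servo_tool: Moves the arm, as the interface text tells. Its arguments: {"type":"object","properties":{"deltas":{"type":"array","items":{"type":"array","items":{"type":"number"}}},"squeeze":{"type":"number"}},"required":["deltas"]}

```bash
mkdir -p pics; cat > h.py <<'E'
import numpy as np, cv2
from plant import *
def shot(n):
    im,d=grab_frame(n); np.save(f'/tmp/{n}_d.npy',d); cv2.imwrite(f'/tmp/{n}.png',im); return im,d
def back(n,u,v,z=None):
    c=camera_params(n);K=np.array(c['K'],float);R=cv2.Rodrigues(np.array(c['rvec'],float))[0];t=np.array(c['tvec'],float).ravel()
    ray=np.linalg.inv(K)@[u,v,1];o=-R.T@t
    if z is None: s=np.load(f'/tmp/{n}_d.npy')[int(v),int(u)]
    else: s=(z-o[2])/(R.T@ray)[2]
    return o+R.T@ray*s
E
python3 - <<'E'
from h import *
for n in('top','side'):
    im,d=shot(n); cv2.imwrite(f'pics/{n}1.png',cv2.resize(im,(800,600),interpolation=cv2.INTER_CUBIC))
s=sense();print({k:np.round(v,3).tolist() for k,v in s.items()})
E
```

```text
{'time_s': 0.1, 'joint_positions': [-1.407, 0.378, 0.08, 1.274, -0.0, 1.46], 'qvel': [-0.001, -0.001, 0.003, 0.001, 0.001, -0.001], 'effort': [0.001, -46.47, 27.058, 0.012, -0.0, -0.0], 'tool_pos': [0.155, -0.553, 0.23], 'eef_rot': [-0.001, 0.991, 0.136, -0.0], 'ft_force': [-0.182, 0.141, -0.106], 'torque': [0.04, -0.045, -0.027], 'finger_force': 0.0, 'finger_gap': 0.085}
```

View pics/top1.png

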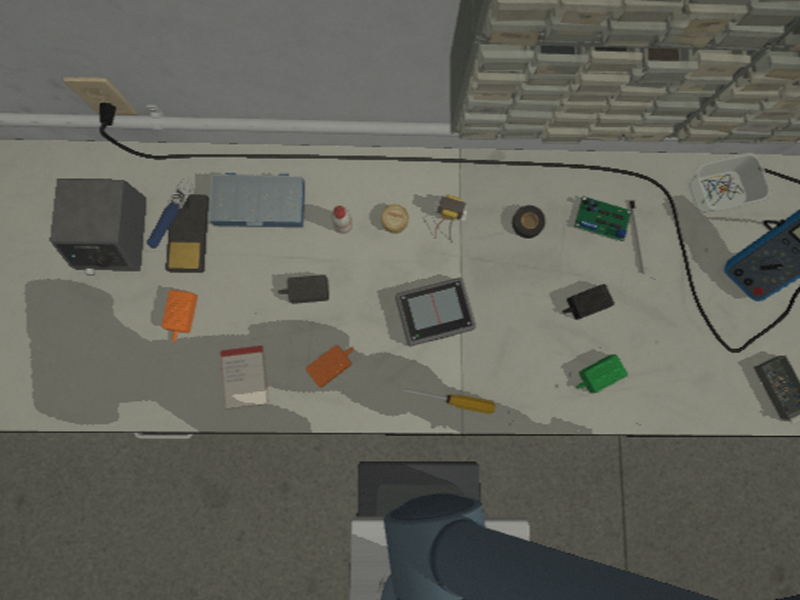

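View pics/side1.png

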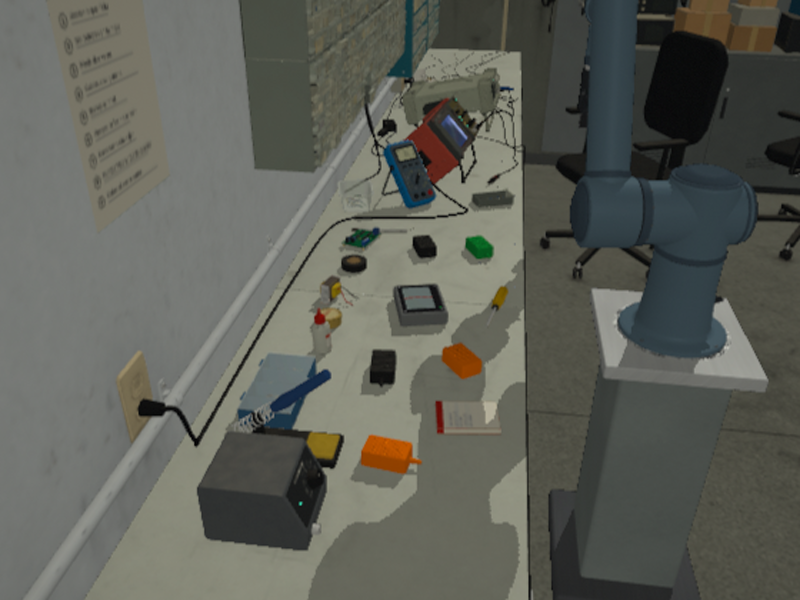

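The top view (800x600) shows black adapters at (308,289) and (590,301), both with the stub to the left. The reader is at (435,311), with green and orange decoys nearby. Next I'll view an enlarged crop of the three parts.

```bash
python3 - <<'E'
from h import *
im=cv2.imread('/tmp/top.png'); s=.7
# crops: 75x60 px in 560 frame, scale 5
t=[]
for (x,y) in [(178,172),(270,187),(375,182)]:
    pass
A=im[180:226,185:237];B=im[180:226,387:439];R=im[190:245,265:340]
def e(a,w,h):return cv2.resize(a,(w,h),interpolation=cv2.INTER_CUBIC)
c=np.hstack([np.vstack([e(A,340,300),e(B,340,300)]),e(R,450,330).copy() if 0 else cv2.copyMakeBorder(e(R,450,330),0,270,0,0,cv2.BORDER_CONSTANT)])
cv2.imwrite('pics/crop1.png',c); print(c.shape)
# automatic: height mask
d=np.load('/tmp/top_d.npy');p=camera_params('top');K=np.array(p['K']);Rm=cv2.Rodrigues(np.array(p['rvec'],float))[0];tt=np.array(p['tvec'],float).ravel()
v,u=np.mgrid[:420,:560];P=(np.linalg.inv(K)@np.stack([u,v,0*u+1]).reshape(3,-1))*d.ravel();W=(Rm.T@(P-tt[:,None])).T.reshape(420,560,3)
for n,(x0,x1,y0,y1) in dict(A=(185,237,180,226),B=(387,439,180,226),R=(265,340,185,248)).items():
    w=W[y0:y1,x0:x1];z=w[...,2];m=(z>(.02 if n!='R' else .025))&(d[y0:y1,x0:x1]>0)
    nn,l,st,ce=cv2.connectedComponentsWithStats(m.astype(np.uint8));k=1+np.argmax(st[1:,4]);q=w[l==k]
    r=cv2.minAreaRect((q[:,:2]*1000).astype(np.float32));print(n,len(q),r,np.median(q[:,2]),'corners',cv2.boxPoints(r).round().tolist())
E
```

```text
(600, 790, 3)
A 472 ((562.34912109375, 246.86270141601562), (45.374412536621094, 72.87894439697266), 5.5915608406066895) 0.03114203420458701 corners [[536.0, 281.0], [543.0, 208.0], [588.0, 213.0], [581.0, 285.0]]
B 455 ((545.2606811523438, -282.7838134765625), (44.27928161621094, 72.99903869628906), 21.82014274597168) 0.03028985384065222 corners [[511.0, -257.0], [538.0, -325.0], [579.0, -308.0], [552.0, -241.0]]
R 1847 ((522.1881713867188, 9.921524047851562), (100.52484893798828, 129.94082641601562), 15.4559326171875) 0.034421928461541365 corners [[456.0, 59.0], [491.0, -66.0], [588.0, -39.0], [553.0, 86.0]]
```

View pics/crop1.png

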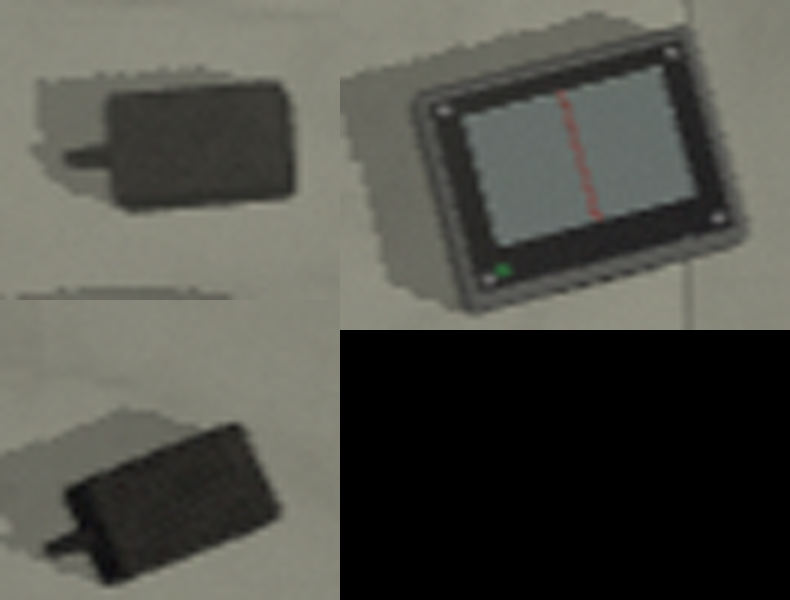

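>>> {"fn": "servo_tool", "kwargs": {"deltas": [[4.3,3.0,0,10.7,1],[4.3,3.0,0,10.7,1],[4.3,3.0,0,10.7,1],[4.3,3.0,0,10.7,1],[4.3,3.0,0,10.7,1]]}}

```text
time_s: 0.72
tool_pos: [0.3715, -0.4022, 0.2309]
eef_rot: [-0.0, 0.821, 0.57, 0.0]
ft_force: [0.4, -0.5, -1.0]
finger_gap: 0.0853
finger_force: 0.0
```

>>> {"fn": "servo_tool", "kwargs": {"deltas": [[4.3,3.0,-1,10.7,1],[4.3,3.0,-1,10.7,1],[4.3,3.0,-2,10.7,1],[4.3,3.0,-2,10.7,1],[0,0,0,0,1]]}}

```text
time_s: 1.35
tool_pos: [0.5435, -0.2802, 0.1685]
eef_rot: [-0.002, 0.557, 0.83, 0.0]
ft_force: [-0.3, -0.1, 0.0]
finger_gap: 0.0854
finger_force: 0.0
```

```bash
cat > st.py <<'E'
from h import *
from scipy.spatial.transform import Rotation as Ro
s=sense();q=s['eef_rot'];M=Ro.from_quat([q[1],q[2],q[3],q[0]]).as_matrix()
print('t',s['time_s'],'pos',np.round(s['tool_pos'],4),'ydir',np.degrees(np.arctan2(M[1,1],M[0,1])).round(1),'tilt',M[2,2].round(4),'F',np.round(s['ft_force'],2),'gap',s['finger_gap'],'ff',s['finger_force'])
E
python3 st.py; python3 -c "
from h import *
W=lambda u,v:back('top',265+(u-340)/6,190+v/6,.035)
print([W(*p).round(4) for p in [(581,155),(465,113),(660,65),(697,195),(503,247)]])"
```

```text
t 1.35 pos [ 0.5435 -0.2802  0.1685] ydir 22.3 tilt -1.0 F [-0.33 -0.07  0.02] gap 0.085363038964401 ff 0.0
[array([0.5253, 0.0099, 0.035 ]), array([0.5432, 0.0607, 0.035 ]), array([ 0.5657, -0.0249,  0.035 ]), array([ 0.5083, -0.0407,  0.035 ]), array([0.4846, 0.0439, 0.035 ])]
```

>>> {"fn": "servo_tool", "kwargs": {"deltas": [[0.15,-0.25,-4,0,1],[0,0,-4,0,1],[0,0,-4,0,1],[0,0,-3,0,1],[0,0,-1.4,0,1]], "squeeze": 50}}

```text
time_s: 1.98
tool_pos: [0.5419, -0.286, 0.0056]
eef_rot: [-0.002, 0.56, 0.828, -0.0]
ft_force: [-0.6, 0.6, 0.1]
finger_gap: 0.0856
finger_force: 0.0
```

>>> {"fn": "servo_tool", "kwargs": {"deltas": [[0,0,0,0,-1],[0,0,0,0,-1],[0,0,0,0,-1],[0,0,0,0,-1],[0,0,0,0,-1]]}}

```text
time_s: 2.6
tool_pos: [0.5458, -0.2872, 0.0095]
eef_rot: [0.002, 0.559, 0.829, 0.0]
ft_force: [0.1, 0.5, 6.1]
finger_gap: 0.0443
finger_force: 53.9
```

```bash
python3 st.py
```

```text
t 2.6 pos [ 0.5458 -0.2872  0.0095] ydir 22.0 tilt -1.0 F [0.07 0.49 6.13] gap 0.044280798655934185 ff 53.87783646583557
```

>>> {"fn": "servo_tool", "kwargs": {"deltas": [[0,0,0.5,0,-1],[0,0,1,0,-1],[0,0,1.5,0,-1],[0,0,2,0,-1],[0,0,2,0,-1]]}}

```text
time_s: 3.22
tool_pos: [0.5439, -0.2861, 0.0786]
eef_rot: [0.0, 0.559, 0.829, 0.0]
ft_force: [0.1, 0.5, -3.8]
finger_gap: 0.0439
finger_force: 52.6
```

>>> {"fn": "servo_tool", "kwargs": {"deltas": [[0,0,0,0,-1],[0,0,0,0,-1],[0,0,0,0,-1],[0,0,0,0,-1],[0,0,0,0,-1]]}}

```text
time_s: 3.85
tool_pos: [0.5437, -0.2859, 0.0768]
eef_rot: [-0.0, 0.559, 0.829, 0.0]
ft_force: [-1.1, -0.9, -3.9]
finger_gap: 0.0443
finger_force: 52.7
```

```bash
python3 st.py; python3 - <<'E'
from h import *
im,_=shot('top'); im2,_=shot('side')
cv2.imwrite('pics/l1.png',np.hstack([cv2.resize(im[150:270,360:480],(400,400)),cv2.resize(im2[100:240,230:370],(400,400))]))
E
```

```text
t 3.85 pos [ 0.5437 -0.2859  0.0768] ydir 22.0 tilt -1.0 F [-1.1  -0.95 -3.86] gap 0.04430262026354534 ff 52.73917615413666
```

View pics/l1.png

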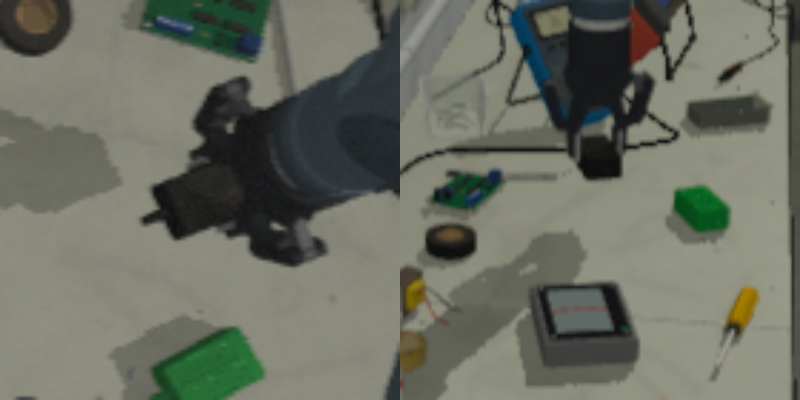

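The adapter is held well and hangs off the gripper by about 3.9 N, so B is very probably the heavy one. I'll set it gently back and lift A next.

>>> {"fn": "servo_tool", "kwargs": {"deltas": [[0,0,-2,0,-1],[0,0,-2,0,-1],[0,0,-1.2,0,-1],[0,0,-0.7,0,-1],[0,0,-0.4,0,-1]]}}

```text
time_s: 4.58
tool_pos: [0.5442, -0.2863, 0.0143]
eef_rot: [0.0, 0.559, 0.829, 0.0]
ft_force: [-0.4, -0.5, -4.0]
finger_gap: 0.0438
finger_force: 52.6
```

>>> {"fn": "servo_tool", "kwargs": {"deltas": [[0,0,0,0,-1],[0,0,-0.2,0,-1],[0,0,-0.2,0,-1],[0,0,0,0,-1]]}}

```text
time_s: 5.08
tool_pos: [0.5439, -0.2861, 0.0103]
eef_rot: [-0.0, 0.559, 0.829, 0.0]
ft_force: [0.5, 0.4, -5.2]
finger_gap: 0.044
finger_force: 52.6
```

>>> {"fn": "servo_tool", "kwargs": {"deltas": [[0,0,-0.1,0,-1],[0,0,-0.1,0,-1],[0,0,0,0,-1]]}}

```text
time_s: 5.45
tool_pos: [0.5441, -0.2862, 0.0096]
eef_rot: [0.0, 0.559, 0.829, 0.0]
ft_force: [-2.7, 1.3, 2.8]
finger_gap: 0.0442
finger_force: 53.6
```

>>> {"fn": "servo_tool", "kwargs": {"deltas": [[0,0,0,0,1],[0,0,0,0,1],[0,0,0,0,1],[0,0,0,0,1],[0,0,0,0,1]]}}

```text
time_s: 6.08
tool_pos: [0.544, -0.2862, 0.0083]
eef_rot: [0.0, 0.559, 0.829, 0.0]
ft_force: [-0.6, 0.4, 0.4]
finger_gap: 0.0858
finger_force: 0.0
```

>>> {"fn": "servo_tool", "kwargs": {"deltas": [[0,0,4,0,1],[0,0,5,0,1],[0,0,5,0,1],[0,0,3,0,1],[0,0,0,0,1]]}}

```text
time_s: 6.7
tool_pos: [0.5458, -0.2873, 0.1815]
eef_rot: [0.003, 0.559, 0.829, 0.0]
ft_force: [0.5, -0.2, -1.0]
finger_gap: 0.0851
finger_force: 0.0
```

```bash
python3 st.py
```

```text
t 6.7 pos [ 0.5458 -0.2873  0.1815] ydir 22.0 tilt -1.0 F [ 0.53 -0.2  -1.05] gap 0.08509021271298606 ff 0.0
```

>>> {"fn": "servo_tool", "kwargs": {"deltas": [[0.2,4,0,-1.6,1],[0.2,5.5,0,-1.6,1],[0.2,5.5,0,-1.6,1],[0.2,5.5,0,-1.6,1],[0.2,6,0,-1.6,1]]}}

```text
time_s: 7.32
tool_pos: [0.5529, -0.0195, 0.1765]
eef_rot: [-0.001, 0.616, 0.787, -0.001]
ft_force: [0.7, 0.1, -0.1]
finger_gap: 0.0858
finger_force: 0.0
```

>>> {"fn": "servo_tool", "kwargs": {"deltas": [[0.2,6,0,-1.7,1],[0.2,6,0,-1.7,1],[0.2,6,0,-1.7,1],[0.1,5.0,0,-1.7,1],[0,3.8,0,-1.6,1]]}}

```text
time_s: 7.95
tool_pos: [0.5597, 0.2489, 0.1762]
eef_rot: [-0.001, 0.672, 0.741, -0.001]
ft_force: [0.1, 0.9, -0.1]
finger_gap: 0.0851
finger_force: 0.0
```

>>> {"fn": "servo_tool", "kwargs": {"deltas": [[0,0,-3,0,1],[0,0,-3,0,1]]}}

```text
time_s: 8.2
tool_pos: [0.5601, 0.2475, 0.1159]
eef_rot: [-0.0, 0.671, 0.741, -0.001]
ft_force: [0.1, -0.6, -0.2]
finger_gap: 0.0851
finger_force: 0.0
```

```bash
python3 st.py
```

```text
t 8.2 pos [0.5601 0.2475 0.1159] ydir 5.7 tilt -1.0 F [ 0.11 -0.63 -0.23] gap 0.08514805039109481 ff 0.0
```

>>> {"fn": "servo_tool", "kwargs": {"deltas": [[0.2,0,-3,0,1],[0,0,-3,0,1],[0,0,-3,0,1],[0,0,-1.7,0,1],[0,0,0,0,1]]}}

```text
time_s: 8.82
tool_pos: [0.561, 0.2462, 0.0092]
eef_rot: [-0.001, 0.672, 0.741, -0.002]
ft_force: [0.6, -0.8, 0.7]
finger_gap: 0.0855
finger_force: 0.0
```

>>> {"fn": "servo_tool", "kwargs": {"deltas": [[0,0,0,0,-1],[0,0,0,0,-1],[0,0,0,0,-1],[0,0,0,0,-1],[0,0,0,0,-1]]}}

```text
time_s: 9.45
tool_pos: [0.5644, 0.2474, 0.0129]
eef_rot: [0.001, 0.672, 0.741, 0.001]
ft_force: [0.4, -0.4, 6.5]
finger_gap: 0.0441
finger_force: 53.0
```

>>> {"fn": "servo_tool", "kwargs": {"deltas": [[0,0,0.5,0,-1],[0,0,1,0,-1],[0,0,1.5,0,-1],[0,0,2,0,-1],[0,0,2,0,-1]]}}

```text
time_s: 10.07
tool_pos: [0.5631, 0.2469, 0.0828]
eef_rot: [0.0, 0.672, 0.741, 0.0]
ft_force: [0.1, -0.6, -1.2]
finger_gap: 0.0441
finger_force: 52.2
```

>>> {"fn": "servo_tool", "kwargs": {"deltas": [[0,0,0,0,-1],[0,0,0,0,-1],[0,0,0,0,-1],[0,0,0,0,-1],[0,0,0,0,-1]]}}

```text
time_s: 10.7
tool_pos: [0.5627, 0.2468, 0.0808]
eef_rot: [-0.0, 0.672, 0.741, -0.0]
ft_force: [0.3, 0.3, -1.1]
finger_gap: 0.0435
finger_force: 52.3
```

```bash
python3 st.py
```

```text
t 10.7 pos [0.5627 0.2468 0.0808] ydir 5.6 tilt -1.0 F [ 0.27  0.3  -1.09] gap 0.04354768294380723 ff 52.27699041366577
```

A pulls with only 1.1 N, so it is the lighter one. I'll set it back.

>>> {"fn": "servo_tool", "kwargs": {"deltas": [[0,0,-2,0,-1],[0,0,-2,0,-1],[0,0,-1.2,0,-1],[0,0,-0.7,0,-1],[0,0,-0.4,0,-1]]}}

```text
time_s: 11.32
tool_pos: [0.5632, 0.2469, 0.0183]
eef_rot: [0.0, 0.672, 0.741, 0.0]
ft_force: [-0.3, -0.7, -1.7]
finger_gap: 0.0441
finger_force: 52.2
```

>>> {"fn": "servo_tool", "kwargs": {"deltas": [[0,0,0,0,-1],[0,0,-0.2,0,-1],[0,0,-0.2,0,-1],[0,0,-0.1,0,-1],[0,0,0,0,-1]]}}

```text
time_s: 11.95
tool_pos: [0.5629, 0.2468, 0.0132]
eef_rot: [-0.0, 0.672, 0.741, -0.0]
ft_force: [0.6, -0.7, -1.7]
finger_gap: 0.0441
finger_force: 52.2
```

>>> {"fn": "servo_tool", "kwargs": {"deltas": [[0,0,-0.1,0,-1],[0,0,-0.1,0,-1],[0,0,0,0,-1]]}}

```text
time_s: 12.32
tool_pos: [0.5631, 0.2469, 0.0129]
eef_rot: [0.0, 0.672, 0.741, 0.0]
ft_force: [-4.5, -1.2, 9.6]
finger_gap: 0.0441
finger_force: 53.3
```

>>> {"fn": "servo_tool", "kwargs": {"deltas": [[0,0,0,0,1],[0,0,0,0,1],[0,0,0,0,1],[0,0,0,0,1],[0,0,0,0,1]]}}

```text
time_s: 12.95
tool_pos: [0.563, 0.2469, 0.0112]
eef_rot: [-0.0, 0.672, 0.741, -0.0]
ft_force: [-0.2, 0.1, -0.5]
finger_gap: 0.0855
finger_force: 0.0
```

>>> {"fn": "servo_tool", "kwargs": {"deltas": [[0,0,4,0,1],[0,0,5,0,1],[0,0,5,0,1],[0,0,3,0,1],[0,0,0,0,1]]}}

```text
time_s: 13.58
tool_pos: [0.5651, 0.2476, 0.1845]
eef_rot: [0.002, 0.672, 0.741, 0.003]
ft_force: [0.0, -0.8, -0.5]
finger_gap: 0.0857
finger_force: 0.0
```

>>> {"fn": "servo_tool", "kwargs": {"deltas": [[-0.2,-4,0,1.6,1],[-0.2,-5.5,0,1.6,1],[-0.2,-5.5,0,1.6,1],[-0.2,-5.5,0,1.6,1],[-0.2,-6,0,1.6,1]]}}

```text
time_s: 14.2
tool_pos: [0.5517, -0.0195, 0.1795]
eef_rot: [-0.001, 0.618, 0.786, -0.001]
ft_force: [0.6, -0.4, -0.4]
finger_gap: 0.0852
finger_force: 0.0
```

>>> {"fn": "servo_tool", "kwargs": {"deltas": [[-0.2,-6,0,1.7,1],[-0.2,-6,0,1.7,1],[-0.2,-6,0,1.7,1],[-0.1,-5.0,0,1.7,1],[0,-3.8,0,1.6,1]]}}

```text
time_s: 14.82
tool_pos: [0.5447, -0.2879, 0.1792]
eef_rot: [-0.001, 0.56, 0.829, -0.0]
ft_force: [-0.1, -0.1, -0.4]
finger_gap: 0.0857
finger_force: 0.0
```

>>> {"fn": "servo_tool", "kwargs": {"deltas": [[0,0,-3,0,1],[0,0,-3,0,1]]}}

```text
time_s: 15.08
tool_pos: [0.5451, -0.2866, 0.1188]
eef_rot: [-0.001, 0.56, 0.829, 0.0]
ft_force: [0.6, -0.3, 0.1]
finger_gap: 0.0854
finger_force: 0.0
```

```bash
python3 st.py; python3 - <<'E'
from h import *
im,_=shot('top'); im2,_=shot('side')
cv2.imwrite('pics/l2.png',np.vstack([cv2.resize(im[160:260,180:460],(800,286)),cv2.resize(im2[150:290,230:370],(300,300)) @np.eye(3) if 0 else cv2.copyMakeBorder(cv2.resize(im2[130:290,200:370],(319,300)),0,0,0,481,cv2.BORDER_CONSTANT)]))
E
```

```text
t 15.075 pos [ 0.5451 -0.2866  0.1188] ydir 21.9 tilt -1.0 F [ 0.63 -0.29  0.05] gap 0.08537638224171086 ff 0.0
```

View pics/l2.png

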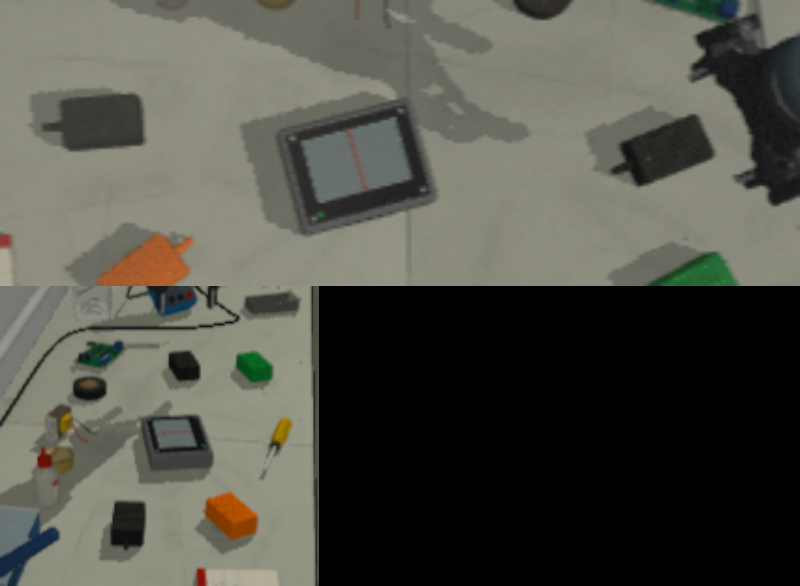

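Both adapters lie flat where they were (A near (100,122), B near (668,150) in the crop). Now I'll regrasp B.

>>> {"fn": "servo_tool", "kwargs": {"deltas": [[0,0.1,-3,0,1],[0,0,-3,0,1],[0,0,-3,0,1],[0,0,-2.0,0,1],[0,0,0,0,1]]}}

```text
time_s: 15.8
tool_pos: [0.5445, -0.2839, 0.0098]
eef_rot: [-0.002, 0.559, 0.829, 0.0]
ft_force: [0.4, -0.1, -0.2]
finger_gap: 0.0854
finger_force: 0.0
```

>>> {"fn": "servo_tool", "kwargs": {"deltas": [[0,0,0,0,-1],[0,0,0,0,-1],[0,0,0,0,-1],[0,0,0,0,-1],[0,0,0,0,-1]], "squeeze": 60}}

```text
time_s: 16.42
tool_pos: [0.5469, -0.286, 0.0131]
eef_rot: [0.001, 0.559, 0.829, -0.0]
ft_force: [-1.9, 0.7, 5.3]
finger_gap: 0.0435
finger_force: 62.5
```

>>> {"fn": "servo_tool", "kwargs": {"deltas": [[0,0,0.5,0,-1],[0,0,1,0,-1],[0,0,1.5,0,-1],[0,0,2,0,-1],[0,0,2,0,-1]]}}

```text
time_s: 17.05
tool_pos: [0.546, -0.2851, 0.0827]
eef_rot: [0.0, 0.559, 0.829, 0.0]
ft_force: [-0.1, -0.3, -4.0]
finger_gap: 0.0435
finger_force: 61.7
```

>>> {"fn": "servo_tool", "kwargs": {"deltas": [[0,0,2,0,-1],[0,0,2,0,-1],[0,0,1,0,-1],[0,0,0,0,-1],[0,0,0,0,-1]]}}

```text
time_s: 17.68
tool_pos: [0.5455, -0.2848, 0.1305]
eef_rot: [-0.001, 0.559, 0.829, 0.0]
ft_force: [-1.1, 0.1, -4.6]
finger_gap: 0.0438
finger_force: 61.8
```

```bash
python3 st.py
```

```text
t 17.675 pos [ 0.5455 -0.2848  0.1305] ydir 22.0 tilt -1.0 F [-1.08  0.15 -4.59] gap 0.04376627774993629 ff 61.78301453590393
```

>>> {"fn": "servo_tool", "kwargs": {"deltas": [[-0.2,2,0,-0.8,-1],[-0.3,4,0,-1,-1],[-0.3,5,0,-1.2,-1],[-0.3,5,0,-1.2,-1],[-0.3,5,0,-1.2,-1]]}}

```text
time_s: 18.3
tool_pos: [0.531, -0.0734, 0.1304]
eef_rot: [-0.001, 0.598, 0.801, -0.0]
ft_force: [0.9, 0.1, -4.4]
finger_gap: 0.0438
finger_force: 61.8
```

>>> {"fn": "servo_tool", "kwargs": {"deltas": [[-0.2,4,0,-0.6,-1],[-0.1,2.2,0,-0.4,-1],[-0.05,1,0,0,-1],[0,0,0,0,-1],[0,0,0,0,-1]]}}

```text
time_s: 18.92
tool_pos: [0.5286, -0.0041, 0.1312]
eef_rot: [0.0, 0.605, 0.796, -0.0]
ft_force: [-0.4, -0.7, -4.0]
finger_gap: 0.0441
finger_force: 61.8
```

>>> {"fn": "servo_tool", "kwargs": {"deltas": [[0,0,-0.8,0,-1],[0,0,-1,0,-1],[0,0,-0.9,0,-1],[0,0,-0.5,0,-1],[0,0,0,0,-1]]}}

```text
time_s: 19.55
tool_pos: [0.528, -0.0031, 0.0987]
eef_rot: [-0.001, 0.605, 0.796, -0.0]
ft_force: [-0.4, 0.2, -4.1]
finger_gap: 0.0436
finger_force: 61.7
```

```bash
python3 st.py; python3 - <<'E'
from h import *
im,_=shot('top'); im2,_=shot('side')
cv2.imwrite('pics/l3.png',np.hstack([cv2.resize(im[150:270,250:370],(400,400)),cv2.resize(im2[130:270,220:360],(400,400))]))
E
```

```text
t 19.55 pos [ 0.528  -0.0031  0.0987] ydir 15.6 tilt -1.0 F [-0.41  0.24 -4.09] gap 0.04359429190199356 ff 61.70711874961853
```

View pics/l3.png

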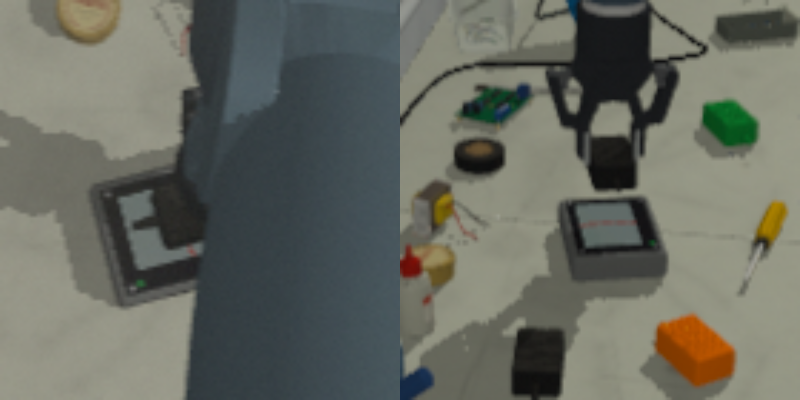

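The adapter is level and hovering over the window, aligned with it. In the top crop the stub tip is near (135,222). I'll do a quick numeric check after a settle.

>>> {"fn": "servo_tool", "kwargs": {"deltas": [[0,0,0,0,-1],[0,0,0,0,-1],[0,0,0,0,-1],[0,0,0,0,-1]]}}

```text
time_s: 20.15
tool_pos: [0.5285, -0.0031, 0.0994]
eef_rot: [0.0, 0.605, 0.796, 0.0]
ft_force: [0.2, -0.5, -4.1]
finger_gap: 0.0441
finger_force: 61.7
```

```bash
python3 st.py; python3 -c "
from h import *
print(back('top',290.5,216.6,.1)-0.0465*np.array([-.269,.963,0]))"
```

```text
t 20.15 pos [ 0.5285 -0.0031  0.0994] ydir 15.6 tilt -1.0 F [ 0.19 -0.51 -4.15] gap 0.044056466022662985 ff 61.707279682159424
[0.5256039  0.00692565 0.1       ]
```

The adapter's origin comes out within about 4 mm of the window centre, so I'm handing in.

```bash
python3 -c "
from plant import *
print(hand_in())"
```

```text
the job is handed in; nothing more can be done
None
```

I handed the job in with adapter_b, the heavier one (about 4 N against 1.1 N for adapter_a), held level and still about 5 cm above the window, within about 4 mm of its centre; adapter_a is back where it lay, and no verdict came back from the hand-in.

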